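# Find the slack spring finger and tighten its sunk clamp nut

### The job

The clamp nut of one of the three spring fingers has worked loose: working along the row from the robot's left to its right, ease each free leaf tip down to its stop with shut gripper fingers, without forcing it, to feel which one is slack. Then take the T-handled key from its stand, tighten the slack one's nut at the bottom of its bore clockwise until it comes up hard, and put the key back standing in its stand. Press that leaf to its stop once more to feel that it is now firm, and leave the bottle, bin, vee block and hammer where they are.

Things in the scene. Friction and masses are not known exactly. Their poses are not given: they have to be found in the camera images.
- unit_a: one of three outwardly identical spring-finger units bolted to the plate. Origin: underside of the base, on the axis of the clamp bore; z up, x along the leaf from clamp to free tip. Grey base x -32..165, y -32..32, 12 mm thick; square clamp pillar x and y -32..32, up to z = 103 mm; flat steel leaf 30 mm wide, 3 mm thick, top face z = 43 mm, from the pillar to its free end at x = 158 mm, bending about x = 45 mm
- unit_b: as unit_a, same make and size, same frame; which of the three is slack cannot be seen
- unit_c: as unit_a, same make and size, same frame; which of the three is slack cannot be seen
- tip_a (a point): fixed point on top of the unpressed leaf of unit_a above the stop screw (unit x 145, y 0, z 43 mm): press here, straight down; it does not follow the leaf. The stop's head is 15 mm below the leaf. To reach the stop a well clamped leaf takes about 12 N here, a slack one about 4 N, from about 1 N as it leaves its rest, in proportion to travel. Once its nut is tight the slack one is as stiff as the others. Over 50 N damages a leaf
- tip_b (a point): as tip_a, on unit_b
- tip_c (a point): as tip_a, on unit_c
- bore_a (a point): centre of the bore's mouth on top of the clamp pillar of unit_a (unit z = 103 mm). The bore is round, 51 mm in diameter, vertical, 52 mm deep (floor at unit z = 51 mm). On its floor, on its axis, sits the square steel nut, 22 mm across flats, 15 mm high, its top 6 mm tapering to 15 mm across, its stud's end showing 5 mm above it
- bore_b (a point): as bore_a, on unit_b
- bore_c (a point): as bore_a, on unit_c
- leaf_a (a joint): bending of the leaf of unit_a: 0 at rest, grows as the tip is pressed down, 0.15 rad when it lies on its stop (15 mm down at the tip point); springs back
- leaf_b (a joint): bending of the leaf of unit_b: 0 at rest, grows as the tip is pressed down, 0.15 rad when it lies on its stop (15 mm down at the tip point); springs back
- leaf_c (a joint): bending of the leaf of unit_c: 0 at rest, grows as the tip is pressed down, 0.15 rad when it lies on its stop (15 mm down at the tip point); springs back
- nut_a (a joint): angle of the square nut of unit_a, rad; grows clockwise seen from above (tightening). At 0 its flats are parallel to the unit's x and y; at v its yaw is the unit's yaw minus v. All three start anywhere in 0.05..0.6, so the reading does not tell which is loose: a tight nut will not turn (over 4 N m); the loose one turns at about 0.3 N m and comes up hard at 1.5
- nut_b (a joint): as nut_a, for the nut of unit_b
- nut_c (a joint): as nut_a, for the nut of unit_c
- key: steel T-handled socket key, 150 mm tall, 0.3 to 0.5 kg, upright; origin: centre of its lower end, z up. z 0..36 mm: socket 43 mm across, with a square hole 26 mm across flats, 22 mm deep, flats along x and y, open below; z 36..130: shank 16 mm thick; z 128..150: black bar 100 mm along x, 20 mm wide along y. Fits the nut within 11 degrees and 2 mm, every 90 degrees; home, it rests on the bore's floor
- stand: dark steel block 76 x 76 x 55 mm fixed to the steel plate, whose top is 12 mm above the bench; origin at the centre of its underside; round hole of 49 mm diameter, 45 mm deep, in its top centre (floor at z = 10 mm) in which the key stands upright with its lower end on the hole's floor
- oil_bottle: bystander: grey bottle, 64 mm diameter, 165 mm tall, standing, origin at the centre of its base
- parts_bin: bystander: blue open bin 100 x 130 x 60 mm, origin at the centre of its base
- vee_block: bystander: steel vee block 70 x 60 x 50 mm, origin at the centre of its base
- hammer: bystander: hammer lying on the plate, 260 mm long along its x, head (88 mm wide) at +x, 26 mm high, origin at the middle of its underside

How it is judged:
On the way, in this order (a step that is already met when the one before it is completed fails the run):
1. the left-hand leaf of the row is pressed down to its stop (((value of joint leaf_a above 0.13 rad and y of unit_a in the frame of unit_b above 0 m and y of unit_a in the frame of unit_c above 0 m) or (value of joint leaf_b above 0.13 rad and y of unit_b in the frame of unit_a above 0 m and y of unit_b in the frame of unit_c above 0 m) or (value of joint leaf_c above 0.13 rad and y of unit_c in the frame of unit_a above 0 m and y of unit_c in the frame of unit_b above 0 m))), for 0.1 s.
2. the middle leaf of the row is pressed down to its stop (((value of joint leaf_a above 0.13 rad and y of unit_b in the frame of unit_a above 0 m and y of unit_a in the frame of unit_c above 0 m) or (value of joint leaf_a above 0.13 rad and y of unit_c in the frame of unit_a above 0 m and y of unit_a in the frame of unit_b above 0 m) or (value of joint leaf_b above 0.13 rad and y of unit_a in the frame of unit_b above 0 m and y of unit_b in the frame of unit_c above 0 m) or (value of joint leaf_b above 0.13 rad and y of unit_c in the frame of unit_b above 0 m and y of unit_b in the frame of unit_a above 0 m) or (value of joint leaf_c above 0.13 rad and y of unit_a in the frame of unit_c above 0 m and y of unit_c in the frame of unit_b above 0 m) or (value of joint leaf_c above 0.13 rad and y of unit_b in the frame of unit_c above 0 m and y of unit_c in the frame of unit_a above 0 m))), for 0.1 s.
3. the right-hand leaf of the row is pressed down to its stop (((value of joint leaf_a above 0.13 rad and y of each of unit_b, unit_c in the frame of unit_a above 0 m) or (value of joint leaf_b above 0.13 rad and y of each of unit_a, unit_c in the frame of unit_b above 0 m) or (value of joint leaf_c above 0.13 rad and y of each of unit_a, unit_b in the frame of unit_c above 0 m))), for 0.1 s.
4. the loose nut is turned clockwise until it comes up hard (value of joint any of nut_a, nut_b, nut_c above 1.35 rad), for 0.2 s.
5. the leaf whose nut was tightened is pressed down to its stop again (((value of joint leaf_a above 0.13 rad and value of joint nut_a above 1.3 rad) or (value of joint leaf_b above 0.13 rad and value of joint nut_b above 1.3 rad) or (value of joint leaf_c above 0.13 rad and value of joint nut_c above 1.3 rad))), for 0.1 s.
At the end, for the whole second after the job is handed in: The loose nut is tight (over 1.3 of 1.5 rad), all leaves are up (under 0.02 rad), the key stands upright (0.1 rad) and still in its stand (within 12 mm of the middle, under 6 mm off the hole's floor), and the four bystanders rest within 25 mm of their places (value of joint any of nut_a, nut_b, nut_c above 1.3 rad and value of joint each of leaf_a, leaf_b, leaf_c below 0.02 rad and horizontal distance between key and stand below 0.012 m and z of key in the frame of stand below 0.016 m and angle between key's own z axis and vertical below 0.1 rad and linear speed of each of key, oil_bottle, parts_bin, vee_block, hammer below 0.02 m/s and distance of each of oil_bottle, parts_bin, vee_block, hammer from where it was at the start of the episode below 0.025 m); the robot touches nothing.
It fails at once if a gripper finger presses on a spring-finger unit with more than 50 N (contact force between the fingers and unit_a above 50 N or contact force between the fingers and unit_b above 50 N or contact force between the fingers and unit_c above 50 N).
It fails at once if the bottle, bin, vee block or hammer is pushed more than 25 mm from its place (distance of any of oil_bottle, parts_bin, vee_block, hammer from where it was at the start of the episode above 0.025 m).
It fails at once if the key is tipped more than 35 degrees (angle between key's own z axis and vertical above 0.61 rad).
It also fails if it takes over 72 s, if anything falls off the work surface, if the arm or the gripper's body presses on something with over 40 N, if the wrist force passes 120 N, or if a joint passes its speed limit or range.

### The arm

A 6-joint arm with a two-finger parallel gripper is mounted at the origin on the work surface. World frame = base frame: x ahead of the robot, y to its left, z up, the work surface at z = 0. Lengths are in m, angles in rad, forces in N, time in s.
With the tool pointing down it reaches from about 0.275 to 0.875 m from the base axis. Payload 12.5 kg.
Tool frame: the origin (TCP) lies on the centre line of the jaws, within the pads' length; the fingertips stand 19 mm ahead of it and the grasp point (between the pads) is the TCP; z points along the fingers, y is the line along which they close (so a half turn about z gives the same grasp; the last joint's range is limited). The gripper opens to 85 mm and grips with 20 to 120 N. Pads are 22 mm wide; open, the fingers measure 114 mm over their backs; the gripper's body (76 mm by 85 mm) begins 54 mm behind the grasp point. The pads swing forward as they close: fully open they stand 13 mm farther back than shut.
Start: joints at [-1.302, 0.351, 1.652, -0, 1.139, -0.085], TCP at [0.191, -0.516, 0.25] pointing down, gripper open.
Joint ranges: [-2.75, 2.75], [-0.79, 2.1], [0.01, 2.65], [-1.57, 4.71], [0.07, 3.14], [-2.87, 2.87]. Speed limits (rad/s): [2.22, 2.22, 2.79, 3.14, 3.14, 3.14].

### API

Orientations are given as a 3x3 rotation matrix whose columns are the frame's x, y, z axes.
In Python, from station import ctrl, claw, monitor, eyes, workorder, spotter gives the robot as it stands. Calls block until the motion is done:
- ctrl.move_to(position, orientation): joint-space move of the TCP to a pose.
- ctrl.move_l(position, ori=None, v=0.15): straight line of the TCP; ori=None keeps the orientation; v is the mean speed in m/s.
- ctrl.movej(angles): joint-space move.
- claw.let_go() and claw.grasp(): open the fingers fully, or close them until they stop; the grip force is fixed at half the most.
- ctrl.hold(seconds).
- ctrl.ik(position, orientation): joint angles nearest the present ones, or None.
- monitor.read_state(): the state.
- eyes.read_camera(name): name is "scene" or "top"; returns (picture, depth): 384x512x3 uint8, blue, green, red; 384x512 float32, m along the optical axis (not along the pixel's ray), 0 where there is no reading.
- eyes.camera_model(name): a dict with "fx", "fy", "cx", "cy" (pixels), "rvec" (rotation vector, rad) and "tvec" (3), from world to camera coordinates, as OpenCV has them. Camera axes: x right, y down, z forward; pixel columns grow to the right and rows downward; lengths in m; the calibration is good to about 2 mm. A picture is of the moment at which its call begins. camera_model takes no time and is no camera call.
A pose or a line that the arm cannot do raises ctrl.PlanningError and nothing moves.
- workorder.job_done(): hands the job in; it is judged then, once.
Trained networks look in the newest picture that a camera, given by its name, has taken for a name from the list of things; names that differ only in an ending like _2 or _b are one class to them, and where a whole thing is asked for, a point or a joint stands for the part that bears it (a point fixed in the world has none). Each returns a list of dicts, best first, with "p" (0 to 1); they miss things now and then, are a little off and sometimes report something else, mostly with a low value. They report only what shows in the picture. A call takes as long as a camera call.
- spotter.regions_of(camera, thing): "pixels" (384x512 bool, what is visible of it) and "bbox" ([centre column, centre row, width, height] in pixels, round what is visible of it).
- spotter.spot_point(camera, thing): "location" ([column, row] in pixels: a listed point, or the origin of a listed thing).
The state is a dict: "time": time; "joints": joint angles; "joint_velocities": joint speeds; "tau": joint torques, N m; "eef_pos": TCP position; "orientation": TCP orientation; "wrist_force": force on the tool from outside, world axes, zero at the start; "torque": the same for the moment, N m; "grip_width": opening from 0.0 (shut) to 1.0 (fully open); "grip_force": force on a finger pad.
Only numpy, scipy, OpenCV 4.12 (cv2) and the standard library are available. Lean on these libraries where they do the work, as an engineer would, in place of code of your own. Each camera call takes 0.05 s, during which the arm holds its last target. There are 200 camera calls.

## Working session

There is one attempt and no reset: what is moved stays moved. The work goes in short steps, each a Python script; the robot and the scene stay as the last script left them, time stands still between calls to the robot, and variables do not carry over. Pictures are saved under pics/ and viewed, at most 10 in all, crops included, and the job is handed in when it is done.

```bash
ls; mkdir -p pics
cat > h.py <<'E'
import numpy as np, cv2
from station import ctrl, claw, monitor, eyes, workorder, spotter
def cam(n):
    m=eyes.camera_model(n); R=cv2.Rodrigues(np.array(m["rvec"],float))[0]; return m,R,np.array(m["tvec"],float).ravel()
def cloud(n,d):
    m,R,t=cam(n); v,u=np.mgrid[:384,:512]
    P=np.stack([(u-m["cx"])/m["fx"]*d,(v-m["cy"])/m["fy"]*d,d],-1)
    return (P-t)@R
def ray(n,px,z):
    m,R,t=cam(n); c=-R.T@t; r=R.T@np.array([(px[0]-m["cx"])/m["fx"],(px[1]-m["cy"])/m["fy"],1])
    return c+r*(z-c[2])/r[2]
E
python3 - <<'E'
from h import *
for n in("top","scene"):
    p,d=eyes.read_camera(n); cv2.imwrite(f"pics/{n}0.png",p); np.save(f"{n}0.npy",d)
    m,R,t=cam(n); print(n,-R.T@t,m["fx"],R[2])
    for th,z in(("tip_a",.055),("bore_a",.115),("key",.02),("stand",.012),("unit_a",.012),("hammer",.012),("oil_bottle",.012),("parts_bin",.012),("vee_block",.012)):
        for r in spotter.spot_point(n,th)[:4]: print(th,round(r["p"],2),np.round(r["location"],1),np.round(ray(n,r["location"],z),4))
s=monitor.read_state();print(s["time"],s["wrist_force"],s["orientation"])
E
```

```text
pics
top [ 0.41896835 -0.01298517  1.03880075] 387.96135523527715 [ 0.13944274  0.02635987 -0.98987922]
tip_a 0.92 [111.5 185.1] [0.5549 0.3759 0.055 ]
tip_a 0.92 [314.3 146.1] [ 0.663  -0.1472  0.055 ]
tip_a 0.58 [200.4 148.4] [0.6541 0.1485 0.055 ]
bore_a 0.83 [299.4 199.5] [ 0.5172 -0.1026  0.115 ]
bore_a 0.77 [205.4 200.2] [0.5127 0.1224 0.115 ]
bore_a 0.74 [110.5 240.4] [0.4137 0.3458 0.115 ]
bore_a 0.36 [126.7 241. ] [0.4129 0.3069 0.115 ]
key 0.67 [383.4 243. ] [ 0.4174 -0.3275  0.02  ]
key 0.49 [205.7 199.6] [0.5239 0.1355 0.02  ]
stand 0.75 [379.5 238.7] [ 0.4283 -0.3203  0.012 ]
unit_a 0.8 [296.4 205.4] [ 0.5124 -0.1047  0.012 ]
unit_a 0.68 [299.1 199.4] [ 0.5284 -0.1118  0.012 ]
unit_a 0.66 [124.9 243.1] [0.4067 0.347  0.012 ]
hammer 0.77 [245.6 260. ] [0.368  0.0274 0.012 ]
oil_bottle 0.98 [116.8 140.3] [0.685  0.3865 0.012 ]
oil_bottle 0.37 [200.2 147.4] [0.6672 0.1563 0.012 ]
vee_block 0.97 [227.7 114.4] [0.7608 0.0835 0.012 ]
scene [1.27118908 0.53649814 0.97220535] 423.43275917758973 [-0.56982601 -0.41999976 -0.70632748]
tip_a 0.85 [191.  198.5] [ 0.6554 -0.1467  0.05
[... 355 characters left out ...]
61 [195.4 147.5] [ 0.4239 -0.3384  0.012 ]
stand 0.25 [227.8 267.3] [0.7655 0.0798 0.012 ]
unit_a 0.97 [229.5 186.9] [ 0.5136 -0.1118  0.012 ]
unit_a 0.94 [293.8 216. ] [0.5002 0.1265 0.012 ]
unit_a 0.56 [376.5 231.5] [0.411  0.3564 0.012 ]
hammer 0.77 [293.3 179.3] [0.3618 0.0383 0.012 ]
oil_bottle 0.67 [348.6 304.2] [0.6754 0.3992 0.012 ]
parts_bin 0.89 [132.5 180.1] [ 0.6755 -0.3947  0.012 ]
vee_block 0.59 [229.7 266.8] [0.7612 0.083  0.012 ]
vee_block 0.42 [131.6 180.6] [ 0.6789 -0.3954  0.012 ]
1.0 [ 1.02783123 -0.27258556 -0.04163229] [[ 9.38051931e-01  3.46494697e-01 -8.40968058e-06]
 [ 3.46494696e-01 -9.38051929e-01 -6.64021358e-05]
 [-3.08967050e-05  5.93747420e-05 -9.99999998e-01]]
```

View pictures.

Run:
```python
from h import *
for n in("top","scene"):
    d=np.load(f"{n}0.npy"); P=cloud(n,d); z=P[...,2]; ok=d>0
    print(n)
    def comps(lo,hi,name,mina):
        k,l,s,c=cv2.connectedComponentsWithStats((ok&(z>lo)&(z<hi)).astype(np.uint8),connectivity=4)
        for i in range(1,k):
            if s[i,4]>=mina:
                Q=P[l==i]; (cx,cy),(w,h),a=cv2.minAreaRect(Q[:,:2].astype(np.float32))
                print(name,s[i,4],np.round([cx,cy,w,h,Q[:,2].mean()],4),round(a,1),"mean",np.round(Q[:,:2].mean(0),4))
    comps(.108,.122,"pillar",150)
    comps(.050,.060,"leaf",100)
    comps(.163,.18,"bar",20)
    comps(.062,.072,"z67",40)
    comps(.155,.19,"hi",40)
```

```text
top
pillar 379 [ 0.5217 -0.1039  0.064   0.0642  0.1149] 73.6 mean [ 0.5214 -0.104 ]
pillar 389 [0.5128 0.1278 0.0645 0.064  0.1147] 6.9 mean [0.5127 0.1275]
pillar 416 [0.4118 0.346  0.0641 0.0655 0.1142] 13.4 mean [0.4114 0.3458]
leaf 514 [ 0.6174 -0.1319  0.03    0.1154  0.0552] 73.7 mean [ 0.6174 -0.1318]
leaf 506 [0.6117 0.1403 0.1169 0.0303 0.055 ] 7.2 mean [0.6113 0.1399]
leaf 534 [0.5075 0.3692 0.1194 0.0314 0.0546] 13.7 mean [0.5069 0.3688]
leaf 120 [ 0.4232 -0.3206  0.0404  0.0289  0.0576] 35.8 mean [ 0.4235 -0.3199]
bar 141 [0.6838 0.395  0.0274 0.0282 0.1754] 55.8 mean [0.6829 0.3932]
bar 439 [ 0.4263 -0.3255  0.0997  0.0206  0.1714] 51.4 mean [ 0.4259 -0.3245]
z67 40 [ 0.737  -0.3527  0.0114  0.0418  0.0682] 7.9 mean [ 0.7361 -0.35  ]
z67 100 [ 0.6918 -0.4573  0.0934  0.0313  0.0683] 15.5 mean [ 0.6972 -0.4549]
z67 40 [ 0.6895 -0.3325  0.0048  0.0662  0.0682] 86.9 mean [ 0.6888 -0.3315]
z67 184 [ 0.524  -0.1065  0.046   0.0452  0.0646] 1.2 mean [ 0.525  -0.1066]
z67 143 [0.5178 0.1324 0.0381 0.0462 0.0645] 25.4 mean [0.5191 0.1337]
z67 443 [ 0.4265 -0.3261  0.0768  0.075
[... 3496 characters left out ...]
.5 mean [ 0.0313 -0.9761]
hi 624 [-0.5458 -0.1382  0.1615  0.2318  0.1746] 0.3 mean [-0.5679 -0.153 ]
hi 208 [-0.6133  0.0785  0.0235  0.1075  0.173 ] 0.1 mean [-0.6136  0.0773]
hi 770 [-0.547   0.2442  0.1909  0.1637  0.1749] 88.5 mean [-0.5539  0.2234]
hi 327 [ 0.3311 -1.0083  0.1518  0.0624  0.1769] 55.3 mean [ 0.3417 -0.9934]
hi 278 [ 0.4019 -1.0516  0.149   0.0513  0.1767] 56.0 mean [ 0.4098 -1.0371]
hi 637 [-0.547   0.4009  0.105   0.1597  0.175 ] 88.9 mean [-0.5327  0.3983]
hi 47 [0.0011 0.0733 0.0475 0.0076 0.1725] 0.6 mean [0.0042 0.0729]
hi 134 [ 0.4272 -0.3229  0.1013  0.0202  0.17  ] 52.2 mean [ 0.4328 -0.3166]
hi 171 [0.6839 0.3969 0.0293 0.0283 0.1737] 63.2 mean [0.6864 0.3983]
```

View pics/top0.png

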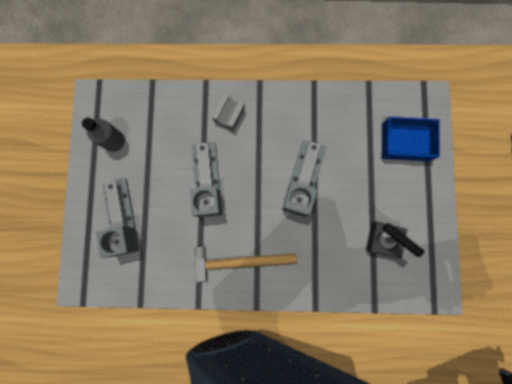

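View pics/scene0.png

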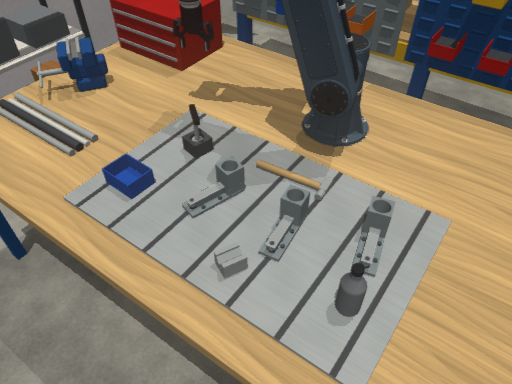

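```bash
cat >> h.py <<'E'
U={"L":(.4114,.3466,np.radians(13.6)),"M":(.5122,.1285,np.radians(7.1)),"R":(.5215,-.1028,np.radians(-16.3))}
def down(th): c,s=np.cos(th),np.sin(th); return np.array([[c,s,0],[s,-c,0],[0,0,-1.]])
def best(p,th,per=np.pi):
    """tool-down yaw equivalent to th (mod per) with the last joint nearest its middle"""
    o=[]
    for k in range(-3,4):
        q=ctrl.ik(p,down(th+k*per))
        if q is not None: o.append((abs(q[5]),th+k*per,q))
    return min(o,key=lambda a:a[0])[1:]
def fz(n=3):
    v=[]
    for _ in range(n): ctrl.hold(.03); v.append(monitor.read_state()["wrist_force"][2])
    return float(np.mean(v))
def press(u,zs=.055):
    x,y,a=U[u]; x+=.145*np.cos(a); y+=.145*np.sin(a); z0=zs+.019
    p=np.array([x,y,.165]); th,q=best(p,a); ctrl.move_to(p,down(th))
    ctrl.move_l([x,y,z0+.008]); ctrl.hold(.15); b=fz(); out=[]
    for dz in [.004,.008,.011,.0125,.0135,.014,.0145,.015,.0155,.016,.0165,.017,.0175,.018]:
        ctrl.move_l([x,y,z0-dz],v=.05); f=fz()-b; out.append((dz*1e3,round(f,1)))
        if len(out)>3:
            e=np.polyfit(*np.array(out[1:4]).T,1)
            if f>np.polyval(e,dz*1e3)+3 or f>22: break
    ctrl.hold(.15)
    s=monitor.read_state(); print(u,round(b,2),out,"eef",np.round(s["eef_pos"],4),"t",round(s["time"],2))
    ctrl.move_l([x,y,z0+.008]); ctrl.move_l(p,v=.25)
E
python3 - <<'E'
from h import *
claw.grasp()
x,y,a=U["L"]; p=[x+.145*np.cos(a),y+.145*np.sin(a),.25]; th,q=best(p,a); print(th,q); ctrl.move_to(p,down(th))
print(monitor.read_state()["time"])
press("L"); print(monitor.read_state()["time"])
E
```

```text
9.662142739040608 [ 5.34100116e-01  5.73920806e-01  1.30615754e+00 -4.44089210e-16
  1.26151431e+00 -1.27406099e+00]
5.1417
L -0.05 [(4.0, 3.9), (8.0, 7.0), (11.0, 9.5), (12.5, 11.0), (13.5, 11.6), (14.0, 12.2), (14.5, 12.6), (15.0, 12.9), (15.5, 13.3), (16.0, 15.7), (16.5, 19.9)] eef [0.5521 0.3808 0.0593] t 10.67
11.4667
```

```bash
sed -i 's/\[.004,.008,.011,.0125,.0135,.014,.0145,.015,/[.004,.008,.011,.0135,.0145,.015,/' h.py
python3 - <<'E'
from h import *
press("M"); press("R"); s=monitor.read_state(); print(s["time"],s["joints"])
x,y=.4265,-.3245
p=[x,y,.25]
for k in range(4):
    th=np.radians(51.7)+k*np.pi; print(k,ctrl.ik(p,down(th)))
E
```

```text
M 0.03 [(4.0, 4.1), (8.0, 7.1), (11.0, 8.9), (13.5, 11.2), (14.5, 12.1), (15.0, 12.5), (15.5, 12.2), (16.0, 16.4)] eef [0.656  0.1464 0.0594] t 16.51
R -0.09 [(4.0, 1.1), (8.0, 2.2), (11.0, 3.0), (13.5, 3.6), (14.5, 5.7), (15.0, 9.1)] eef [ 0.6607 -0.1435  0.0596] t 21.76
22.5417 [-2.82695409e-01  6.64653876e-01  1.36818479e+00 -3.69647663e-05
  1.10909343e+00 -1.56905403e+00]
0 [-7.37282369e-01  3.25526263e-01  1.68846387e+00 -4.44089210e-16
  1.12760252e+00 -6.88212653e-02]
1 None
2 [-7.37282369e-01  3.25526263e-01  1.68846387e+00 -4.44089210e-16
  1.12760252e+00 -6.88212653e-02]
3 None
```

Run:
```python
from h import *
ims=[]
for n in("top","scene"):
    p=cv2.imread(f"pics/{n}0.png"); m,R,t=cam(n)
    # rectify plane z=0.078 about R bore, unit frame: x right, y up, 0.2 mm/px
    x,y,a=U["R"]; g=np.linspace(-.03,.03,360); X,Y=np.meshgrid(g,-g)
    W=np.stack([x+X*np.cos(a)-Y*np.sin(a),y+X*np.sin(a)+Y*np.cos(a),np.full_like(X,.078)],-1)
    C=W@R.T+t; u=(C[...,0]/C[...,2]*m["fx"]+m["cx"]).astype(np.float32); v=(C[...,1]/C[...,2]*m["fy"]+m["cy"]).astype(np.float32)
    q=cv2.remap(p,u,v,cv2.INTER_CUBIC); q=cv2.normalize(q,None,0,255,cv2.NORM_MINMAX); ims.append(q)
cv2.imwrite("pics/nut.png",np.hstack(ims))
```

```text
(no output)
```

View pics/nut.png

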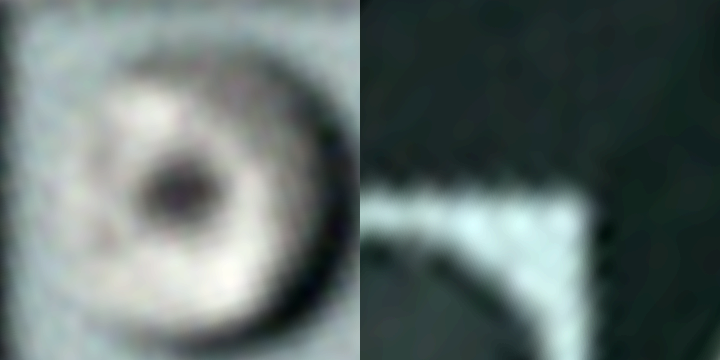

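Run:
```python
from h import *
claw.let_go()
x,y,th=.4267,-.3242,np.radians(51.7)
ctrl.move_to([x,y,.23],down(th)); ctrl.hold(.2); b=fz()
ctrl.move_l([x,y,.163],v=.2); claw.grasp(); s=monitor.read_state()
print(s["grip_width"],s["grip_force"],s["wrist_force"],s["torque"],b)
ctrl.move_l([x,y,.18],v=.1); ctrl.hold(.1); s=monitor.read_state()
print(s["grip_width"],s["wrist_force"],s["torque"],s["time"])
```

```text
0.22102583841882412 58.84024679660797 [-2.34899046  1.47549826  5.41123129] [ 0.32880953  0.46499923 -0.01824873] 0.18717122888481794
0.22471453616079742 [-1.0501347  -0.30640521 -3.43824955] [-0.03227876 -0.0293795  -0.00997086] 26.4833
```

```bash
cat >> h.py <<'E'
def kyaw(v): return U["R"][2]-v+np.pi/2
def lower(x,y,top,bot,fmax=10,step=.002):
    """ease down until the load passes fmax; returns z reached and the readings"""
    ctrl.hold(.1); b=fz(); log=[]; z=top
    while z>bot+1e-6:
        z=max(bot,z-step); ctrl.move_l([x,y,z],v=.06); s=monitor.read_state(); f=s["wrist_force"]
        log.append((round(z*1e3,1),round(f[2]-b,1)))
        if f[2]-b>fmax: break
    print(log,"F",np.round(f,1),"T",np.round(s["torque"],2),"t",s["time"]); return z
E
python3 - <<'E'
from h import *
x,y,_=U["R"]; th=kyaw(.3)
ctrl.move_l([.4267,-.3242,.29],v=.3); ctrl.move_to([x,y,.29],down(th)); print(monitor.read_state()["joints"][5])
ctrl.move_l([x,y,.226],v=.15)
lower(x,y,.226,.203)
E
```

```text
0.30145752586712266
[(224.0, np.float64(0.1)), (222.0, np.float64(-0.0)), (220.0, np.float64(0.9)), (218.0, np.float64(-0.1)), (216.0, np.float64(1.3)), (214.0, np.float64(0.8)), (212.0, np.float64(-0.3)), (210.0, np.float64(-0.6)), (208.0, np.float64(0.1)), (206.0, np.float64(0.2)), (204.0, np.float64(8.6)), (203.0, np.float64(17.7))] F [-4.   4.9 14.2] T [ 1.31  1.21 -0.  ] t 31.725
```

Run:
```python
from h import *
x,y,_=U["R"]; z=.2045
ctrl.move_l([x,y,z],v=.05); ctrl.hold(.1); t0=monitor.read_state()["torque"][2]; log=[]
for v in list(np.arange(.5,1.31,.2))+list(np.arange(1.38,1.85,.06)):
    ctrl.move_to([x,y,z],down(kyaw(v))); ctrl.hold(.05); s=monitor.read_state(); T=s["torque"][2]-t0
    log.append((round(v,2),round(T,2)))
    if abs(T)>2: break
ctrl.hold(.25); s=monitor.read_state()
print(log,np.round(s["wrist_force"],1),np.round(s["torque"],2),s["grip_width"],s["joints"][5],s["time"])
```

```text
[(np.float64(0.5), np.float64(-0.05)), (np.float64(0.7), np.float64(0.03)), (np.float64(0.9), np.float64(0.02)), (np.float64(1.1), np.float64(-0.02)), (np.float64(1.3), np.float64(0.08)), (np.float64(1.38), np.float64(0.12)), (np.float64(1.44), np.float64(0.14)), (np.float64(1.5), np.float64(0.16)), (np.float64(1.56), np.float64(0.18)), (np.float64(1.62), np.float64(0.24)), (np.float64(1.68), np.float64(0.15)), (np.float64(1.74), np.float64(0.11)), (np.float64(1.8), np.float64(0.43))] [-1.7 -6.2 -1.1] [-1.69  0.5   0.44] 0.227916043343977 1.7984750038474677 36.5167
```

Run:
```python
from h import *
x,y,_=U["R"]; z=.2045; log=[]
for v in np.arange(1.86,2.2,.06):
    ctrl.move_to([x,y,z],down(kyaw(v))); ctrl.hold(.05); s=monitor.read_state(); T=s["torque"][2]
    log.append((round(v,2),round(T,2)))
    if abs(T)>2: break
ctrl.hold(.1)
s=monitor.read_state()
print(log,np.round(s["wrist_force"],1),np.round(s["torque"],2),s["grip_width"],s["time"])
p,d=eyes.read_camera("scene"); cv2.imwrite("pics/s1.png",cv2.resize(p[60:260,130:330],None,fx=3,fy=3))
p,d2=eyes.read_camera("top"); cv2.imwrite("pics/t1.png",p)
for n,dd in(("scene",d),("top",d2)):
    P=cloud(n,dd); m=(dd>0)&(P[...,2]>.185)&(P[...,2]<.222)&(np.hypot(P[...,0]-x,P[...,1]-y)<.065)
    Q=P[m]; r=cv2.minAreaRect(Q[:,:2].astype(np.float32)); print(n,m.sum(),r,Q[:,2].max()); np.save("q"+n,Q)
print(np.degrees(kyaw(v)))
```

```text
[(np.float64(1.86), np.float64(0.71)), (np.float64(1.92), np.float64(1.12)), (np.float64(1.98), np.float64(1.24)), (np.float64(2.04), np.float64(0.64)), (np.float64(2.1), np.float64(0.95)), (np.float64(2.16), np.float64(0.36))] [-3.3 -5.3  2.5] [-1.3   0.63  0.53] 0.22155607835298233 38.4167
scene 295 ((0.5278134346008301, -0.09562748670578003), (0.03725201264023781, 0.09987307339906693), 37.384361267089844) 0.2209747069559144
top 11 ((0.5114782452583313, -0.0811256691813469), (0.010704376734793186, 0.005545289255678654), 77.83059692382812) 0.21541577960881036
-50.05888374825783
```

View pics/s1.png

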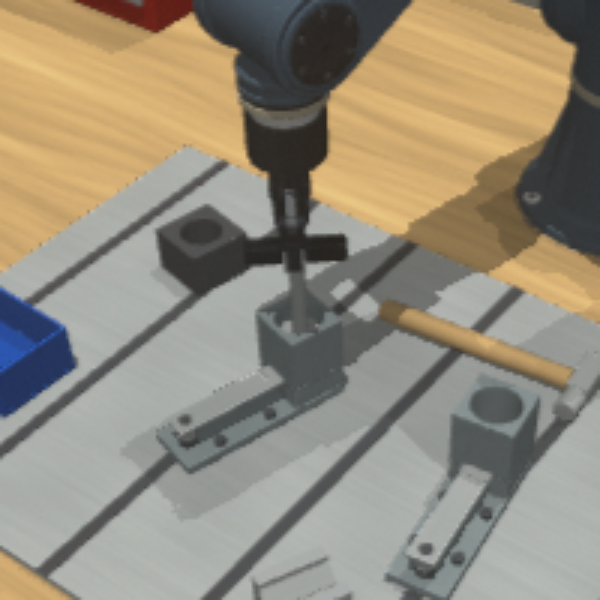

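Run:
```python
from h import *
a=ray("scene",(130+246/3,60+250/3),.2025); b=ray("scene",(130+347/3,60+246/3),.2025); print(a,b,np.degrees(np.arctan2(*(b-a)[1::-1])),np.linalg.norm(b-a))
Q=np.load("qscene.npy"); x,y,_=U["R"]
r=np.hypot(Q[:,0]-x,Q[:,1]-y); o=Q[r>.022]; ang=np.degrees(np.arctan2(o[:,1]-y,o[:,0]-x))
print(np.histogram(ang,bins=np.arange(-180,181,15)),)
for lo,hi in((-90,0),(90,180)):
    k=o[(ang>lo)&(ang<hi)]; print(len(k),k.mean(0),k.min(0),k.max(0))
```

```text
[ 0.54920733 -0.13806157  0.2025    ] [ 0.48708742 -0.06153801  0.2025    ] 129.0688272582803 0.09856337077699873
(array([ 0,  0,  0,  0,  0,  0,  0,  2, 20, 52, 14,  0,  1,  8, 11,  6,  0,
        0,  4, 49, 34,  9,  0,  0]), array([-180, -165, -150, -135, -120, -105,  -90,  -75,  -60,  -45,  -30,
        -15,    0,   15,   30,   45,   60,   75,   90,  105,  120,  135,
        150,  165,  180]))
88 [ 0.54830905 -0.12483203  0.20791257] [ 0.53488496 -0.140353    0.19261923] [ 0.55986082 -0.10899548  0.21643365]
96 [ 0.5027089  -0.07136256  0.20772085] [ 0.4859924  -0.08898602  0.19412717] [ 0.51765915 -0.05850061  0.21665355]
```

Run:
```python
import cv2
p=cv2.imread("pics/t1.png"); cv2.imwrite("pics/t1c.png",cv2.resize(p[130:280,220:420],None,fx=4,fy=4,interpolation=cv2.INTER_CUBIC))
```

```text
(no output)
```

View pics/t1c.png

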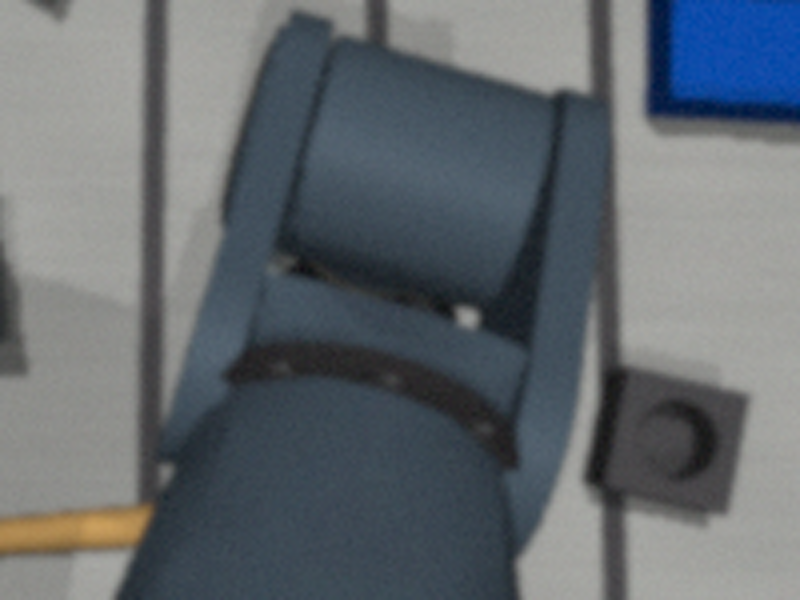

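Run:
```python
from h import *
x,y,_=U["R"]; z=.2045; log=[]
Q=np.load("qscene.npy"); r=np.hypot(Q[:,0]-x,Q[:,1]-y); print(np.histogram(Q[(r>.025)&(r<.048),2],bins=np.arange(.19,.222,.002))[0])
s=monitor.read_state(); print(np.round(s["orientation"],3)[:,0],s["eef_pos"],s["torque"][2])
for v in (2.1,2.0,1.9,1.8,1.7):
    ctrl.move_to([x,y,z],down(kyaw(v))); s=monitor.read_state(); log.append((v,np.round(s["torque"],2).tolist(),np.round(s["wrist_force"],1).tolist()))
for l in log: print(l)
print(s["time"])
p,d=eyes.read_camera("scene"); P=cloud("scene",d); r=np.hypot(P[...,0]-x,P[...,1]-y); m=(d>0)&(P[...,2]>.195)&(P[...,2]<.22)&(r>.025)&(r<.06)
Q=P[m][:,:2]-[x,y]; print(np.degrees(np.arctan2(*np.linalg.svd(Q-Q.mean(0))[2][0][::-1])),np.degrees(kyaw(1.7)))
```

```text
[ 0  1  7  7 14  4  7  9 10 12 19 30 28  4  0]
[ 0.644 -0.765  0.   ] [ 0.52150974 -0.10298917  0.20453995] 0.6246022012249469
(2.1, [-1.22, 0.56, 0.78], [-1.2, -5.3, -2.7])
(2.0, [-0.86, 0.74, 1.69], [-3.6, -3.2, 9.8])
(1.9, [-0.99, 0.38, 1.28], [-0.6, -3.7, 2.1])
(1.8, [-0.88, 0.22, 0.68], [-1.0, -3.0, 2.7])
(1.7, [-0.59, 0.08, 0.1], [-0.6, -1.3, 1.4])
39.7667
-25.750418489929526 -23.70282517223995
```

Run:
```python
from h import *
x,y,_=U["R"]; z=.2045
ctrl.move_to([x,y,z],down(kyaw(1.92))); ctrl.hold(.4); print(monitor.read_state()["torque"])
ctrl.move_to([x,y,z],down(kyaw(1.66))); s=monitor.read_state(); print(s["torque"],s["wrist_force"])
ctrl.move_l([x,y,.295],v=.15); sx,sy=.4264,-.3247; th=np.radians(51.7)-0.9
ctrl.move_to([sx,sy,.25],down(th)); ctrl.hold(.1)
s=monitor.read_state(); print(s["torque"],s["wrist_force"],s["time"],s["grip_width"])
p,d=eyes.read_camera("scene"); cv2.imwrite("pics/s2.png",cv2.resize(p[60:200,110:290],None,fx=4,fy=4))
P=cloud("scene",d); r=np.hypot(P[...,0]-sx,P[...,1]-sy)
m=(d>0)&(P[...,2]>.112)&(P[...,2]<.14)&(r<.05); Q=P[m]; print(m.sum(),Q.mean(0),Q.min(0),Q.max(0))
m=(d>0)&(P[...,2]>.225)&(P[...,2]<.262)&(r>.025)&(r<.06); Q=P[m]; r=r[m]; print(Q[:,:2].mean(0),"bar z max each half",[np.percentile(Q[((Q[:,:2]-[sx,sy])@down(th)[:2,0])*k>0][:,2],95) for k in(1,-1)],np.percentile(r,97))
```

```text
[-0.91594579  0.24080634  0.72155211]
[-0.19530979  0.05547969  0.06014957] [0.22662493 0.18881431 2.48985364]
[-0.00230588 -0.0226332  -0.03690986] [-0.40902632 -0.08631975 -3.80259891] 42.7167 0.22468444139088817
80 [ 0.43465856 -0.31455565  0.1246199 ] [ 0.41168418 -0.3381304   0.1123442 ] [ 0.44589954 -0.30291486  0.13964471]
[ 0.44752905 -0.31684082] bar z max each half [np.float64(0.2606261179937056), np.float64(0.2533983617265112)] 0.05022630825653744
```

View pics/s2.png

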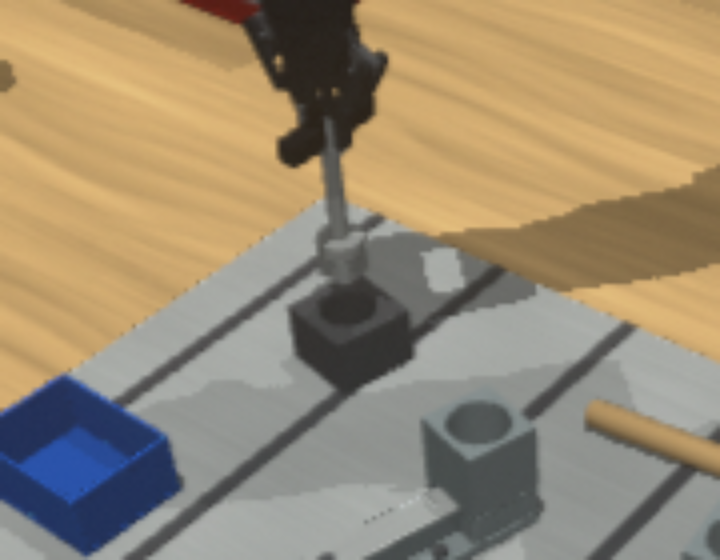

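Run:
```python
from h import *
sx,sy=.4264,-.3247
for n in("scene","top"):
    p,d=eyes.read_camera(n); P=cloud(n,d); r=np.hypot(P[...,0]-sx,P[...,1]-sy)
    for lo,hi in((.112,.12),(.12,.13),(.13,.14),(.15,.165),(.165,.18),(.18,.195),(.195,.21),(.21,.225)):
        Q=P[(d>0)&(P[...,2]>lo)&(P[...,2]<hi)&(r<.05)]
        if len(Q): print(n,lo,len(Q),np.round(Q.mean(0),4))
# predicted shank pixel line if vertical at (sx,sy)
m,R,t=cam("scene")
for z in(.15,.22):
    c=R@np.array([sx,sy,z])+t; print(c[0]/c[2]*m["fx"]+m["cx"],c[1]/c[2]*m["fy"]+m["cy"])
```

```text
scene 0.112 27 [ 0.4324 -0.3152  0.1161]
scene 0.12 30 [ 0.4351 -0.3154  0.1255]
scene 0.13 26 [ 0.4368 -0.3116  0.1361]
scene 0.15 21 [ 0.429  -0.3194  0.1584]
scene 0.165 15 [ 0.4307 -0.321   0.1731]
scene 0.18 18 [ 0.4299 -0.3192  0.1874]
scene 0.195 22 [ 0.429  -0.3203  0.202 ]
scene 0.21 19 [ 0.4294 -0.3201  0.2177]
top 0.112 18 [ 0.4278 -0.3086  0.1161]
top 0.12 12 [ 0.4246 -0.3091  0.1245]
top 0.13 20 [ 0.4262 -0.3095  0.1352]
top 0.15 4 [ 0.4258 -0.3173  0.1552]
193.81561724408655 117.15728307663147
191.56978786520685 99.14069864002224
```

Run:
```python
from h import *
sx,sy=.4264,-.3247
ctrl.move_l([sx,sy,.212],v=.15); z=lower(sx,sy,.212,.1625,fmax=6,step=.006)
```

```text
[(206.0, np.float64(0.7)), (200.0, np.float64(0.6)), (194.0, np.float64(0.4)), (188.0, np.float64(0.5)), (182.0, np.float64(0.6)), (176.0, np.float64(1.2)), (170.0, np.float64(-0.9)), (164.0, np.float64(1.0)), (162.5, np.float64(10.8))] F [-0.5  0.5  7.3] T [0.35 0.4  0.02] t 45.7167
```

Run:
```python
from h import *
claw.let_go(); ctrl.move_l([.4264,-.3247,.25],v=.2); claw.grasp()
x,y,a=U["R"]; p=[x+.145*np.cos(a),y+.145*np.sin(a),.22]; th,_=best(p,a); ctrl.move_to(p,down(th))
press("R"); p,d=eyes.read_camera("scene"); P=cloud("scene",d); cv2.imwrite("pics/s3.png",cv2.resize(p,None,fx=1.5,fy=1.5))
r=np.hypot(P[...,0]-.4264,P[...,1]+.3247); m=(d>0)&(P[...,2]>.13)&(P[...,2]<.2)&(r<.06); Q=P[m]; print(np.percentile(Q[:,2],[90,97,100]),cv2.minAreaRect(Q[Q[:,2]>.165][:,:2].astype(np.float32)),monitor.read_state()["time"])
```

```text
R -0.22 [(4.0, 3.4), (8.0, 6.6), (11.0, 9.6), (13.5, 11.6), (14.5, 12.9), (15.0, 13.5), (15.5, 13.7), (16.0, 15.6), (16.5, 18.9)] eef [ 0.6606 -0.1435  0.0593] t 54.52
[0.13150144 0.13154137 0.13155848] ((0.0, 0.0), (0.0, 0.0), 0.0) 55.3667
```

View pics/s3.png

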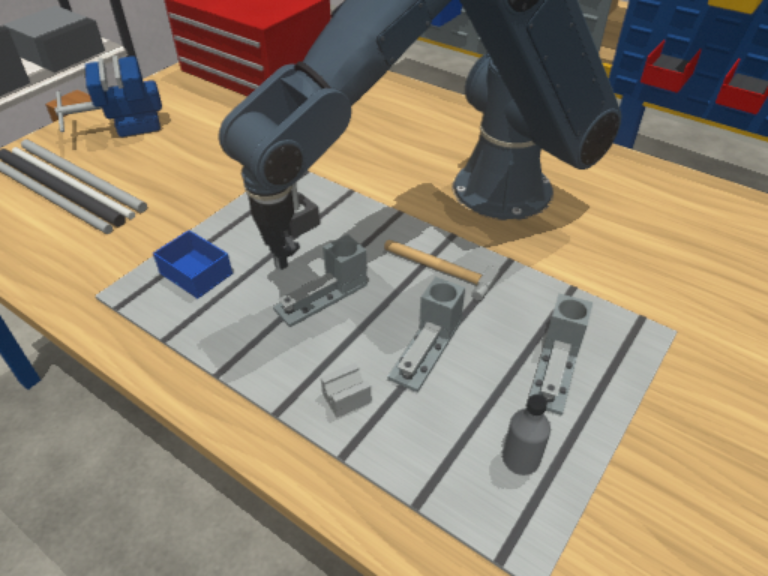

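Run:
```python
from h import *
x,y,a=U["R"]; s=monitor.read_state()
ctrl.move_l([.62,.02,.22],v=.25)
for n in("top","scene"):
    p,d=eyes.read_camera(n); P=cloud(n,d); r=np.hypot(P[...,0]-.4264,P[...,1]+.3247)
    Q=P[(d>0)&(P[...,2]>.16)&(P[...,2]<.2)&(r<.07)]
    print(n,len(Q)); 
    if len(Q): print(cv2.minAreaRect(Q[:,:2].astype(np.float32)),np.percentile(Q[:,2],[10,50,90]))
print(monitor.read_state()["time"])
```

```text
top 471
((0.4260927438735962, -0.32634276151657104), (0.09858434647321701, 0.021855561062693596), 0.418544203042984) [0.16742878 0.1715524  0.17368617]
scene 166
((0.42752018570899963, -0.3224451243877411), (0.10090544074773788, 0.024561548605561256), 0.06328587979078293) [0.16181395 0.17102901 0.17404994]
56.325
```

Key stands in the stand, bar level at its original height and position.

```bash
python3 -c "
from h import *
print(workorder.job_done())"
```

```text
the job is handed in; nothing more can be done
None
```

The right-hand leaf was the slack one (about 4 N at its stop); its nut is tightened, the leaf now takes about 13 N like the others, the key is back upright in its stand, and the job was handed in at about 56 s (no verdict was returned).

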